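# Fit the crank to the feed stage and wind the dish to the mark

## Robot

A 6-joint arm with a two-finger parallel gripper is mounted at the origin on a cart in front of the work surface, level with it; the furniture and walls round the work are solid. World frame = base frame: x ahead of the robot, y to its left, z up, the work surface at z = 0. Lengths are in m, angles in rad, forces in N, time in s.
With the tool pointing down it reaches from about 0.35 to 0.975 m from the base axis. Payload 17.4 kg.
Tool frame: the origin (TCP) lies at the very end of the fingers, on their centre line; the grasp point (between the pads) lies 19 mm behind it; z points along the fingers, y is the line along which they close (so a half turn about z gives the same grasp; the last joint's range is limited). The gripper opens to 85 mm and grips with 20 to 120 N. Pads are 22 mm wide; open, the fingers measure 114 mm over their backs; the gripper's body (76 mm by 85 mm) begins 54 mm behind the grasp point. The pads swing forward as they close: fully open they stand 13 mm farther back than shut.
Start: joints at [1.124, 0.116, 1.442, -0, 1.584, -0.038], TCP at [0.268, 0.619, 0.231] pointing down, gripper open.
Joint ranges: [-2.83, 2.83], [-0.83, 2.19], [0.07, 2.5], [-1.14, 4.28], [0.01, 3], [-2.97, 2.97]. Speed limits (rad/s): [1.89, 1.89, 2.22, 3.14, 3.14, 3.14].

## Interface

Orientations are given as a rotation vector (axis times angle).
In Python, from cell import * gives the robot as it stands.
- The arm moves only by the shell command python3 -m handwheel 'ROWS' [OPENING]. ROWS is a JSON object of lists of equal length, an entry for each row: "slide": the shift along the tool's x, y, z in mm, a list of three; "turn": the turn, a rotation vector about the tool's x, y, z in rad, a list of three. In form: {"slide": [[tx, ty, tz], ...], "turn": [[ax, ay, az], ...]}. A call has 1 to 8 rows; each row shifts and turns the commanded pose from where the row before left it, along the tool's axes as they then stand; what a row does not reach is not made up. A row lasts 1/8 s, in which the tool goes at most 62.5 mm and 10.7 degrees, less where a joint would pass 70% of its speed; a pose out of reach is approached as far as the arm can. A call is refused whole if a number of a shift passes 62.5 or a number of a turn 0.188, either way. A call with a gripper value outside its range is refused whole. OPENING is the opening, from 0 (shut) to 1 (fully open), set as the call begins (- or left out, the last holds). The fingers move at their own pace and stop on an object; the grip force is fixed at half the most. Time passes only in rows, so rows that do not move let the fingers close. It gives the time, the measured TCP pose, the force, the opening and the grip force at its end, in the units of the state.
- get_obs(): the state, without advancing time (a new reading comes with each control period).
- capture(name): name is "scene" or "top" or "wrist"; returns a dict with "pixels" (384x512x3 uint8, red, green, blue), "fov_y" (degrees; the focal length in pixels is half the picture's height over the tangent of half this angle, whatever the lens; pixels are square), "cx", "cy" (the principal point, pixels), "xyz" and "attitude" of the camera in the world. Camera axes: x right, y down, z forward; pixel columns grow to the right and rows downward; lengths in m; the calibration is good to about 2 mm. A picture is of the moment at which its call begins. There is no depth.
- sign_off(): hands the job in; it is judged then, once.
The state is a dict: "time": time; "qpos": joint angles; "dq": joint speeds; "joint_efforts": joint torques, N m; "position": TCP position; "ee_rot": TCP orientation; "ft_force": force on the tool from outside, world axes, zero at the start; "torque": the same for the moment, N m; "gripper_width": finger opening in m; "gripper_force": force on a finger pad.
Only numpy, scipy, OpenCV 4.12 (cv2) and the standard library are available. Lean on these libraries where they do the work, as an engineer would, in place of code of your own. Each camera call takes 0.05 s, during which the arm holds its last target. There are 200 camera calls.

## Task

Fit the loose crank fully down on the square shaft of the blue feed stage, let go, and wind it clockwise until the carriage's yellow pointer lines up with the red tab. Leave the crank standing on the shaft; move the carriage only with the crank, do not push it or the red tab, and leave the sample pot, timer and marker pen where they are.

Things in the scene. Friction and masses are not known exactly. Their poses are not given: they have to be found in the camera images.
- crank: Loose steel crank, 0.22 kg, standing upright on the bench, balanced over its hub. Origin: centre of the hub's underside, z up. Hub: square block 30 x 30 mm, 38 mm tall, sides along x and y, to be pinched across y from above. An arm 14 mm wide (22 to 30 mm up) runs to +x with an upright grip 60 mm out; a round counterweight, 26 mm across, sits 37 mm out on -x (16 to 34 mm up).
- grip_mid (a point): Middle of the crank's black grip, an upright cylinder 21 mm across, 41 mm tall (31 to 72 mm above the hub's underside; this point 51 mm), 60 mm out on the crank's +x. The grip spins freely about its upright pin, so holding it does not fix the crank's yaw, and it can be led round a circle without turning the gripper.
- bore_mouth (a point): Centre of the bore at the underside of the crank's hub (same point and axes as the crank). Square bore right through the hub, sides parallel to the hub's, 15.4 mm wide: 0.7 mm clearance on each side of the shaft, so the crank has about 0.1 rad of play each way on it.
- feed_stage: Fixed feed stage; origin on the bench surface below the shaft axis. Base plate 100 mm (x, -50 to 50) by 370 mm (y, -45 to 325), 10 mm thick. Blue gearbox 84 x 84 mm round the shaft, its flat top 50 mm up. Two rails run from it to +y, to a blue end block (44 mm tall) at y = 302 mm. Its x axis points away from the robot, turned by up to 0.25 rad.
- shaft_seat (a point): Foot of the upright steel square shaft, 52 mm above the bench, on a 32 mm round brass collar on which the hub's underside comes to rest. The axes turn with the shaft, x and y square to its flats. Shaft 14 x 14 mm, 24 mm tall, plus a square tapered tip, 5.5 mm tall and 8 mm wide at the end. The crank fits in any of the four quarter turns.
- shaft (a joint): Turn of the shaft in rad, growing clockwise seen from above; some 0.06 N m turns it, and it stays where it is left.
- carriage (a joint): Travel of the carriage in m, away from the gearbox along the stage's +y, geared to the shaft: one clockwise turn = 40 mm. The carriage is a 70 x 66 mm block, 38 mm tall, with a petri dish held on it (top 52 mm above the bench); its centre is 95 mm + travel from the shaft axis. Stop at 150 mm.
- pointer (a point): Tip of the yellow pointer at the front (-x) side of the carriage, in the carriage's middle, 46 mm in front of the rails' centre line, 36 mm up; axes as the stage's.
- index_tab: Fixed upright red tab, 3 mm thick in y and 34 mm tall, at the front edge of the base plate; origin at its foot, 54.5 mm in front of the centre line, axes as the stage's. The pointer lines up when its y in this frame is 0. At the start the carriage is 30 to 55 mm short of it, on the gearbox side.
- pot: Loose bystander: clear lidded sample pot, 67 mm across, 68 mm tall; origin at the centre of its underside.
- timer: Loose bystander: white bench timer 60 x 64 x 18 mm; origin at the centre of its underside.
- marker: Loose bystander: marker pen with red cap lying along its y, 17 x 135 x 16 mm; origin at the centre of its underside.
There are look-alikes about, which are no part of the job. Of the things like the crank, leave any that is brown; of the rest the smaller one is meant.

How it is judged:
By the outcome, as a careful person would: the job done as asked, in the order asked, and still so for the second after the job is handed in, with the robot touching nothing.
It also fails if it takes over 64 s, if anything falls off the work surface, if the arm or the gripper's body presses on something with over 40 N, if the wrist force passes 120 N, or if a joint passes its speed limit or range.

## Working session

There is one attempt and no reset: what is moved stays moved. The work goes in short steps, Python scripts to look and compute and a shell command to move; the robot and the scene stay as the last step left them, time stands still between calls to the robot, and variables do not carry over. Pictures are saved under pics/ and viewed, at most 10 in all, crops included, and the job is handed in when it is done.

```bash
mkdir -p pics
cat > h.py <<'E'
from cell import *
import numpy as np, cv2
from scipy.spatial.transform import Rotation as R
def save(c,n): cv2.imwrite(f'pics/{n}.png',cv2.cvtColor(c['pixels'],cv2.COLOR_RGB2BGR))
def cam(c):
    a=np.array(c['attitude']); 
    M=a if a.shape==(3,3) else R.from_rotvec(a).as_matrix()
    return M,np.array(c['xyz']),192/np.tan(np.radians(c['fov_y'])/2)
def ray(c,u,v,z):
    M,p,f=cam(c); d=M@np.array([(u-c['cx'])/f,(v-c['cy'])/f,1]); return p+d*(z-p[2])/d[2]
def proj(c,P):
    M,p,f=cam(c); q=M.T@(np.array(P)-p); return np.array([q[0]/q[2]*f+c['cx'],q[1]/q[2]*f+c['cy']])
E
python3 - <<'E'
from h import *
s=capture('scene');t=capture('top')
for n,c in(('scene',s),('top',t)):
    save(c,n+'0'); print({k:v for k,v in c.items() if k!='pixels'})
im=np.vstack([cv2.resize(s['pixels'],(400,300)),cv2.resize(t['pixels'],(400,300))])
cv2.imwrite('pics/both.png',cv2.resize(cv2.cvtColor(t['pixels'],cv2.COLOR_RGB2BGR),(800,600),interpolation=cv2.INTER_CUBIC))
print(get_obs())
E
```

```text
{'fov_y': 53.6092845151286, 'cx': 258.4577636619844, 'cy': 190.52026593791464, 'xyz': array([ 0.16368977, -0.58129973,  0.83070216]), 'attitude': array([-2.33679428,  0.82289694, -0.29452387])}
{'fov_y': 49.45918204583006, 'cx': 255.38032202044138, 'cy': 193.94583215213265, 'xyz': array([ 0.48157485, -0.10527233,  1.1316664 ]), 'attitude': array([-2.17645203,  2.17907464, -0.09380699])}
{'time': 0.1, 'qpos': array([ 1.12418374e+00,  1.16460133e-01,  1.44219240e+00, -4.29402320e-06,
        1.58399179e+00, -3.78061320e-02]), 'dq': array([ 2.12152295e-05, -1.85491547e-03, -2.92146811e-03, -6.84018050e-04,
        2.15893849e-03,  1.30076293e-03]), 'joint_efforts': array([ 1.60478663e-03, -7.33670354e+01, -6.33788466e+01,  1.15583416e-04,
        5.28835924e-03,  3.23792347e-05]), 'position': array([0.26826439, 0.61922333, 0.23062485]), 'ee_rot': array([-6.37639073e-01, -3.07594857e+00,  1.60522363e-03]), 'ft_force': array([-0.98462636,  0.23056989, -0.68271666]), 'torque': array([-0.03596442,  0.0283354 , -0.00692862]), 'gripper_force': 0.0, 'gripper_width': 0.0852939602274778}
```

View pics/both.png

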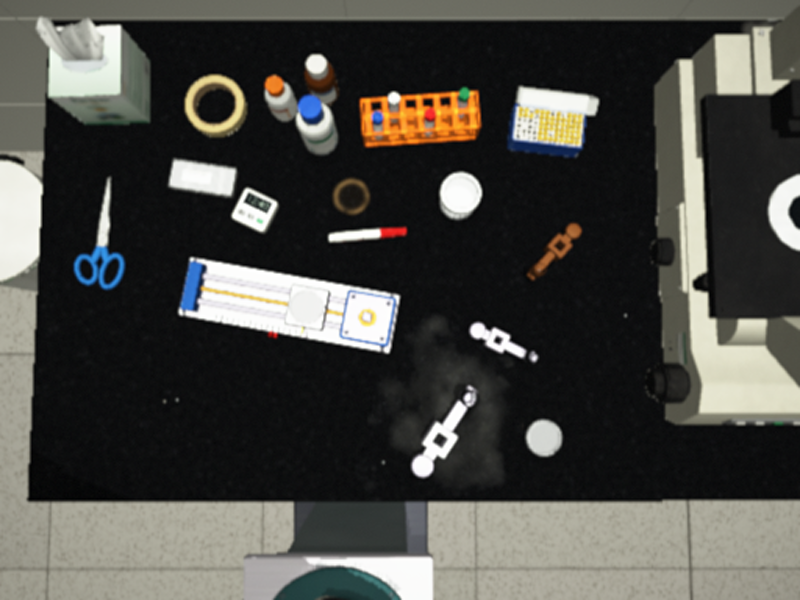

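View pics/scene0.png

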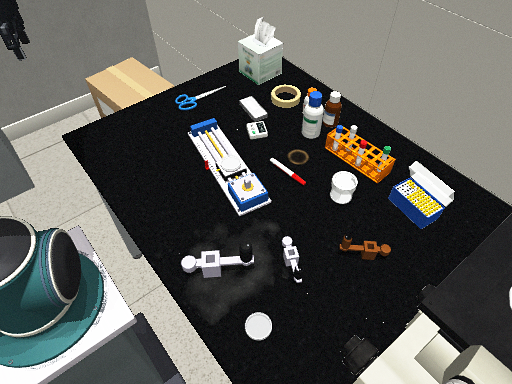

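The top view (800 px copy) shows the small steel crank with its hub at about (498,341), counterweight at (478,330) and grip at (533,356). The larger look-alike is at (440,440) and the brown one at (557,248). The stage shaft is at (367,317), the pointer at (304,329) and the red tab at (273,334).

```bash
cat >> h.py <<'E'
def tool_delta(P, yaw, o=None):
    """print shift (mm, tool axes) and yaw (about tool z) to bring TCP to P pointing down with tool-y at world angle yaw (mod pi)"""
    o=o or get_obs(); M=R.from_rotvec(o['ee_rot']).as_matrix()
    d=M.T@(np.array(P)-o['position'])*1000
    ty=M[:,1]; cur=np.arctan2(ty[1],ty[0]); dy=(yaw-cur+np.pi/2)%np.pi-np.pi/2
    tilt=np.cross(M[:,2],[0,0,-1])
    print('d tool mm',d.round(1),'turn z',round(-dy,3),'tilt fix',(M.T@tilt).round(4),'pos',o['position'].round(4),'ty',round(cur,3))
E
python3 - <<'E'
from h import *
t=capture('top');s=capture('scene')
P=t['pixels'].astype(int);k=.64
# white crank region
y0,y1,x0,x1=200,235,296,348
g=P[y0:y1,x0:x1].min(2)
m=(g>110).astype(np.uint8); n,l,st,ce=cv2.connectedComponentsWithStats(m)
for i in range(1,n):
    if st[i,4]>8: print(st[i],ce[i]+[x0,y0])
big=cv2.resize(t['pixels'][195:240,290:350],None,fx=8,fy=8,interpolation=cv2.INTER_CUBIC)
b2=cv2.resize(t['pixels'][160:230,110:260],None,fx=5,fy=5,interpolation=cv2.INTER_CUBIC)
o=np.zeros((360+350,750,3),np.uint8);o[:360,:480]=big;o[360:,:750]=b2
cv2.imwrite('pics/crop.png',cv2.cvtColor(o[:600],cv2.COLOR_RGB2BGR)) 
hsv=cv2.cvtColor(t['pixels'],cv2.COLOR_RGB2HSV)
def cen(lo,hi,box):
    a=cv2.inRange(hsv,lo,hi);mm=np.zeros_like(a);mm[box[1]:box[3],box[0]:box[2]]=1;a=a*mm
    ys,xs=np.nonzero(a);return xs.mean(),ys.mean(),len(xs)
rt=cen((0,120,80),(8,255,255),(165,205,185,222)); print('red',rt,ray(t,*rt[:2],.034))
yp=cen((18,100,80),(35,255,255),(188,206,200,218));print('ptr',yp,ray(t,*yp[:2],.036))
sh=cen((18,60,80),(35,255,255),(225,192,245,214));print('shaft',sh,ray(t,*sh[:2],.053))
bl=cen((100,120,60),(125,255,255),(112,160,135,205));print('end',bl,ray(t,*bl[:2],.044))
for n,u,v,z in(('hub',318.7,218.2,.038),('cw',306,211,.034),('grip',341,228,.072)): print(n,ray(t,u,v,z))
E
```

```text
[  5   6  36  23 348] [317.37643678 217.10632184]
[43 25  5  7 23] [341.17391304 228.34782609]
red (np.float64(174.5), np.float64(214.0), 20) [0.52318188 0.10718194 0.034     ]
ptr (np.float64(nan), np.float64(nan), 0) [nan nan nan]
shaft (np.float64(234.73239436619718), np.float64(203.04225352112675), 71) [ 0.55066557 -0.05218106  0.053     ]
end (np.float64(122.48859934853421), np.float64(182.78501628664495), 307) [0.60485632 0.24300246 0.044     ]
hub [ 0.51157445 -0.27157231  0.038     ]
cw [ 0.53066185 -0.23900082  0.034     ]
grip [ 0.48577606 -0.322554    0.072     ]<stdin>:17: RuntimeWarning: Mean of empty slice.
  ret = ret.dtype.type(ret / rcount)
```

View pics/crop.png

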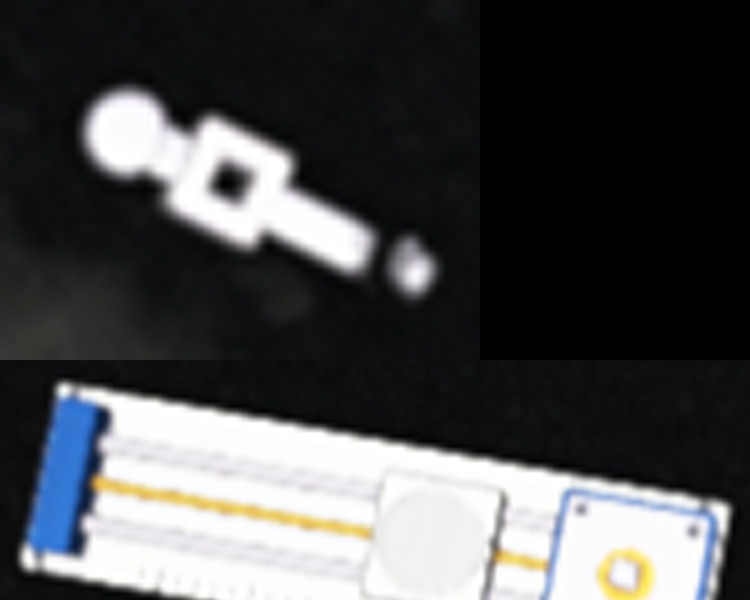

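The crop confirms the small crank. The counterweight is about 38 mm from the hub, which fits the stated 37 mm, and the hub is at about (319,218) in the top picture. The end block measures 300 mm from the shaft against 302 mm stated, giving a stage yaw of about -0.18.

Run:
```python
from h import *
tool_delta((.5116,-.2716,.25),-.494)
```

```text
d tool mm [-577.4 -720.8  -18.7] turn z -1.486 tilt fix [-0.0007 -0.     -0.    ] pos [0.2683 0.6193 0.2309] ty 1.162
```

```bash
Z='[0,0,0]'; python3 -m handwheel '{"slide":[[-36,-45,-1],[-36,-45,-1],[-36,-45,-1],[-36,-45,-1],[-36,-45,-1],[-36,-45,-1],[-36,-45,-1],[-36,-45,-1]],"turn":[[0,0,0],[0,0,0],[0,0,0],[0,0,0],[0,0,0],[0,0,0],[0,0,0],[0,0,0]]}'
python3 -m handwheel '{"slide":[[-36,-45,-1],[-36,-45,-1],[-36,-45,-1],[-36,-45,-1],[-36,-45,-1],[-36,-45,-1],[-36,-45,-1],[-36,-45,-1]],"turn":[[0,0,0],[0,0,0],[0,0,0],[0,0,0],[0,0,0],[0,0,0],[0,0,0],[0,0,0]]}'
python3 -m handwheel '{"slide":[[0,0,0],[0,0,0],[0,0,0],[0,0,0],[0,0,0],[0,0,0],[0,0,0],[0,0,0]],"turn":[[0,0,0.184],[0,0,0.184],[0,0,0.184],[0,0,0.184],[0,0,0.184],[0,0,0.184],[0,0,0.184],[0,0,0.184]]}'
python3 -m handwheel '{"slide":[[0,0,0],[0,0,0]],"turn":[[0,0,0.184],[0,0,0]]}'
python3 - <<'E'
from h import *
tool_delta((.5116,-.2716,.25),-.494)
w=capture('wrist');save(w,'w1');print({k:v for k,v in w.items() if k!='pixels'})
print(proj(w,(.5116,-.2716,.038)))
E
```

```text
time: 1.2
position: [0.3895, 0.1728, 0.2394]
ee_rot: [0.637, 3.076, 0.0]
ft_force: [0.1, 0.3, 0.5]
gripper_width: 0.0851
gripper_force: 0.0
time: 2.2
position: [0.5108, -0.2723, 0.2473]
ee_rot: [0.638, 3.076, 0.0]
ft_force: [0.4, 1.1, 0.2]
gripper_width: 0.0849
gripper_force: 0.0
time: 3.2
position: [0.5106, -0.2702, 0.2472]
ee_rot: [-2.543, -1.844, 0.0]
ft_force: [1.2, 0.3, -0.3]
gripper_width: 0.0853
gripper_force: 0.0
time: 3.45
position: [0.5106, -0.2702, 0.2472]
ee_rot: [-2.696, -1.612, 0.0]
ft_force: [0.4, -0.8, 0.6]
gripper_width: 0.0856
gripper_force: 0.0
d tool mm [-0.7  1.5 -2.8] turn z 0.001 tilt fix [-0.0002 -0.      0.    ] pos [ 0.5106 -0.2702  0.2472] ty -0.493
{'fov_y': 71.9513767036943, 'cx': 257.17247286966904, 'cy': 190.80199790166648, 'xyz': array([ 0.55124702, -0.19625524,  0.38931945]), 'attitude': array([ 2.73090772, -0.68765345, -0.11735971])}
[258.04498411 165.40612902]
```

View pics/w1.png

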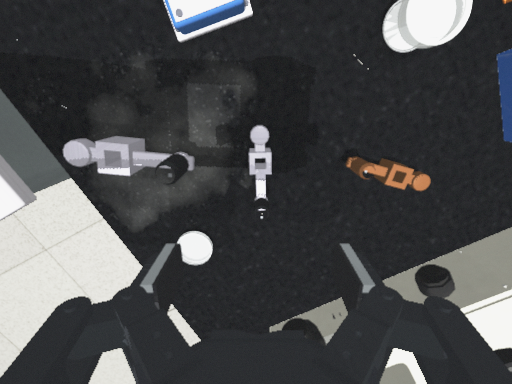

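The wrist view shows the small crank with its hub bore at about (260,161), counterweight at (260,134) and grip at (261,209). The jaws open to either side of it, as wanted.

Run:
```python
from h import *
w=capture('wrist');t=capture('top')
g=cv2.cvtColor(w['pixels'],cv2.COLOR_RGB2GRAY)
print(g[140:186:1,246:276:1])
m=(g[120:222,240:285]>100).astype(np.uint8)
ys,xs=np.nonzero(m[:25]); 
(c,r)=cv2.minEnclosingCircle(np.c_[xs,ys][ys<23].astype(np.float32)) ; c=np.array(c)+[240,120];print('cw',c,r,ray(w,*c,.034))
```

```text
[[32 36 30 ... 31 34 33]
 [35 32 32 ... 31 33 33]
 [38 32 32 ... 32 34 28]
 ...
 [57 57 58 ... 36 41 39]
 [60 59 56 ... 43 40 42]
 [60 56 56 ... 44 40 39]]
cw [259.22123909 134.49557495] 9.893909454345703 [ 0.53224447 -0.2362008   0.034     ]
```

Run:
```python
from h import *
w=capture('wrist');g=cv2.cvtColor(w['pixels'],cv2.COLOR_RGB2GRAY)
save(w,'w2')
cv2.imwrite('pics/w2c.png',cv2.resize(cv2.cvtColor(w['pixels'][118:222,230:290],cv2.COLOR_RGB2BGR),None,fx=5.5,fy=5.5,interpolation=cv2.INTER_CUBIC))
m=(g[150:176,249:271]<110).astype(np.uint8);n,l,st,ce=cv2.connectedComponentsWithStats(m)
for i in range(1,n):
    if st[i,4]>8: print(st[i],ce[i]+[249,150],ray(w,*(ce[i]+[249,150]),.038))
for r in (150,155,160,165,185,190): 
    x=np.nonzero(g[r,240:280]>110)[0]+240; print(r,x.min(),x.max()) if len(x) else 0
```

```text
[ 6  8 10  5 42] [259.64285714 160.38095238] [ 0.51681966 -0.26651282  0.038     ]
150 250 270
155 249 271
160 249 271
165 249 271
185 255 265
190 256 265
```

View pics/w2c.png

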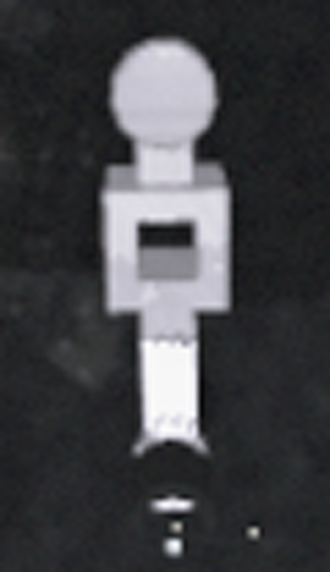

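Run:
```python
from h import *
w=capture('wrist')
f=lambda X,Y,z: ray(w,(X+.5)/5.5-.5+230,(Y+.5)/5.5-.5+118,z)
h=f(167.5,249.5,.038);c=f(164,92,.034);a=f(170.5,400,.030)
e=[f(x,y,.038) for x,y in((104,187),(228,187),(231,312),(105,312))]
print(h,c,a,[np.arctan2(*(q-p)[1::-1]) for p,q in((c,a),(c,h),(h,a),(e[1],e[2]),(e[0],e[3]))],np.linalg.norm(c-h))
print(np.arctan2(*(e[0]-e[1])[1::-1])+np.pi/2,np.arctan2(*(e[3]-e[2])[1::-1])+np.pi/2)
tool_delta((h[0],h[1],.006),-2.07+np.pi/2)
```

```text
[ 0.51564762 -0.26992282  0.038     ] [ 0.53264398 -0.23616496  0.034     ] [ 0.49671524 -0.30744127  0.03      ] [np.float64(-2.0377001633068734), np.float64(-2.037222995967541), np.float64(-2.038129306529468), np.float64(-2.0211098418393707), np.float64(-2.0648805541225483)] 0.03800616973345327
4.221284052067855 4.221376428435453
d tool mm [  2.6   4.3 241.3] turn z 0.008 tilt fix [-0. -0. -0.] pos [ 0.5106 -0.2703  0.2473] ty -0.492
```

```bash
python3 -m handwheel '{"slide":[[1.4,3.1,0],[0,0,48],[0,0,48],[0,0,48],[0,0,48],[0,0,32],[0,0,15],[0,0,0]],"turn":[[0,0,-0.017],[0,0,0],[0,0,0],[0,0,0],[0,0,0],[0,0,0],[0,0,0],[0,0,0]]}'
python3 -m handwheel '{"slide":[[0,0,0],[0,0,0],[0,0,0],[0,0,0],[0,0,0],[0,0,0],[0,0,0],[0,0,0]],"turn":[[0,0,0],[0,0,0],[0,0,0],[0,0,0],[0,0,0],[0,0,0],[0,0,0],[0,0,0]]}' 0.2
```

```text
time: 4.7
position: [0.514, -0.2704, 0.0081]
ee_rot: [-2.682, -1.634, 0.001]
ft_force: [0.1, 0.3, 1.0]
gripper_width: 0.0856
gripper_force: 0.0
time: 5.7
position: [0.5145, -0.2707, 0.0092]
ee_rot: [2.682, 1.633, 0.001]
ft_force: [-0.8, 0.6, 7.9]
gripper_width: 0.029
gripper_force: 60.1
```

```bash
python3 -m handwheel '{"slide":[[0,0,-20],[0,0,-50],[0,0,-60],[0,0,-60],[0,0,-51],[0,0,0]],"turn":[[0,0,0],[0,0,0],[0,0,0],[0,0,0],[0,0,0],[0,0,0]]}'
python3 -m handwheel '{"slide":[[40,-17,0],[40,-17,0],[40,-17,0],[40,-17,0],[0,0,0],[0,0,0]],"turn":[[0,0,0],[0,0,0],[0,0,0],[0,0,0],[0,0,0],[0,0,0]]}'
python3 - <<'E'
from h import *
w=capture('wrist');save(w,'w3');print(proj(w,(.5507,-.0522,.052)),get_obs()['gripper_width'])
E
```

```text
time: 6.45
position: [0.5148, -0.2709, 0.2552]
ee_rot: [2.678, 1.63, 0.006]
ft_force: [0.0, 0.1, -2.0]
gripper_width: 0.0289
gripper_force: 59.9
time: 7.2
position: [0.5268, -0.0972, 0.2491]
ee_rot: [-2.683, -1.634, 0.001]
ft_force: [-0.0, -0.8, -2.7]
gripper_width: 0.0295
gripper_force: 59.7
[257.36651066 127.36476074] 0.02950707577766502
```

View pics/w3.png

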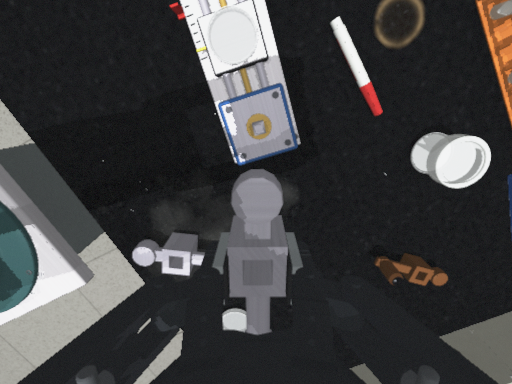

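The wrist view shows the crank held (bore at about (258,270)), the shaft at (259,127) on its brass collar, the yellow pointer at (203,50) and the red tab at (177,10). I'll go lower for a finer look at the shaft.

```bash
python3 -m handwheel '{"slide":[[-10,0,40],[-10,0,45],[-5,0,15],[0,0,0],[0,0,0]],"turn":[[0,0,0],[0,0,0],[0,0,0],[0,0,0],[0,0,0]]}'
python3 - <<'E'
from h import *
w=capture('wrist');save(w,'w4');p=proj(w,(.5507,-.0522,.07));print(p)
im=w['pixels'];x,y=p.astype(int)
A=cv2.resize(im[y-38:y+37,x-50:x+50],(800,600),interpolation=cv2.INTER_CUBIC);print(x-50,y-38)
B=cv2.resize(im[165:320,200:320],(302,390))
o=np.zeros((600,800,3),np.uint8);o[:375,:500]=A[::1][:0] if 0 else cv2.resize(A,(500,375));o[:390,498:800]=B
cv2.imwrite('pics/w4c.png',cv2.cvtColor(o[:400],cv2.COLOR_RGB2BGR))
E
```

```text
time: 7.88
position: [0.5164, -0.1196, 0.1512]
ee_rot: [2.682, 1.633, 0.002]
ft_force: [0.0, -1.5, -1.1]
gripper_width: 0.0285
gripper_force: 59.6
[255.66336854 110.71120992]
205 72
```

View pics/w4c.png

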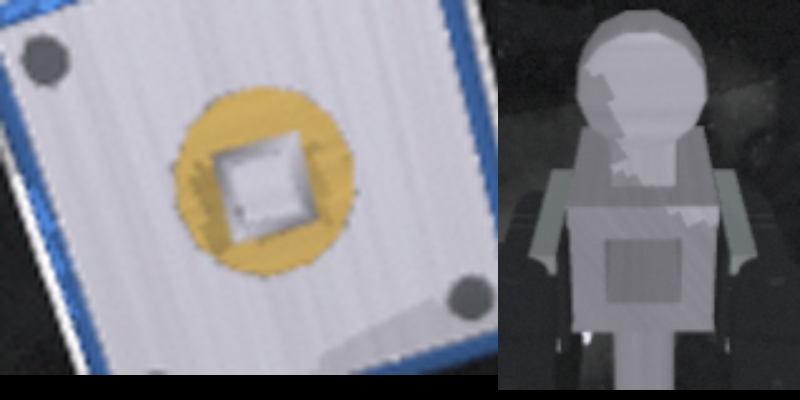

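The left crop shows the shaft's 14 mm section with corners at (213,155), (297,132), (318,216) and (233,243), centred on the brass collar. The right crop shows the held hub's top face, spanning x 569–718 and y 206–332, square in the jaws.

```bash
cat > m.py <<'E'
from h import *
w=capture('wrist');o=get_obs();T=R.from_rotvec(o['ee_rot']).as_matrix();tp=o['position']
f=lambda X,Y,z: ray(w,(X+.5)/5-.5+205,(Y+.5)/5-.5+72,z)
s=np.array([f(x,y,.076) for x,y in((213,155),(297,132),(318,216),(233,243))])
print('shaft',s.mean(0),'sides',[np.linalg.norm(s[i]-s[i-1]).round(4) for i in range(4)],'ang',[(np.arctan2(*(s[i]-s[i-1])[1::-1])%(np.pi/2)).round(3) for i in range(4)])
print('collar',f(265,181,.052))
k=2.516;g=lambda X,Y,z: ray(w,(X-498+.5)/k-.5+200,(Y+.5)/k-.5+165,z)
z=tp[2]+.029
h=np.array([g(x,y,z) for x,y in((569,206),(718,206),(713,332),(573,332))])
print('hub in tool mm',((h-tp)@T*1000).round(1),'mean',((h.mean(0)-tp)@T*1000).round(1))
print('bore tool',((np.array([g(643.5,271.5,z)])-tp)@T*1000).round(1),'cw',((g(641.5,90,tp[2]+.025)-tp)@T*1000).round(1))
E
python3 m.py
python3 - <<'E'
from h import *
tool_delta((.5507,-.0522,.1),-.475)
E
```

```text
shaft [ 0.55281859 -0.05145068  0.076     ] sides [np.float64(0.0136), np.float64(0.0135), np.float64(0.013), np.float64(0.0141)] ang [np.float64(1.317), np.float64(1.347), np.float64(1.36), np.float64(1.391)]
collar [ 0.55294114 -0.0512851   0.052     ]
hub in tool mm [[ 16.2 -13.6 -29. ]
 [ 16.2  15.4 -29. ]
 [-13.9  15.4 -29. ]
 [-13.9 -13.9 -29. ]] mean [  1.2   0.8 -29. ]
bore tool [[  1.1   0.9 -29. ]] cw [ 38.8   0.5 -25. ]
d tool mm [75.4 -0.4 51. ] turn z -0.002 tilt fix [ 0.0022 -0.0005  0.    ] pos [ 0.5163 -0.1194  0.151 ] ty -0.477
```

```bash
python3 -m handwheel '{"slide":[[0,0,0],[0,0,0],[37,10,0],[36,10,0],[0,0,35],[0,0,0],[0,0,0]],"turn":[[0,0,-0.13],[0,0,-0.13],[0,0,0],[0,0,0],[0,0,0],[0,0,0],[0,0,0]]}'
python3 - <<'E'
from h import *
tool_delta((.5518,-.0524,.100),-.217)
E
```

```text
time: 8.85
position: [0.5513, -0.0526, 0.1159]
ee_rot: [2.448, 1.967, 0.001]
ft_force: [1.0, 0.6, -1.1]
gripper_width: 0.0293
gripper_force: 59.6
d tool mm [ 0.3  0.4 15.9] turn z -0.0 tilt fix [ 0.0013 -0.     -0.    ] pos [ 0.5513 -0.0526  0.1159] ty -0.217
```

```bash
python3 -m handwheel '{"slide":[[0.3,0.4,15],[0,0,6],[0,0,4],[0,0,4],[0,0,0]],"turn":[[0,0,0],[0,0,0],[0,0,0],[0,0,0],[0,0,0]]}'
```

```text
time: 9.48
position: [0.5513, -0.0522, 0.0851]
ee_rot: [-2.449, -1.968, 0.0]
ft_force: [0.6, 0.5, -2.6]
gripper_width: 0.029
gripper_force: 59.7
```

```bash
python3 -m handwheel '{"slide":[[0,0,4],[0,0,4],[0,0,4],[0,0,0]],"turn":[[0,0,0],[0,0,0],[0,0,0],[0,0,0]]}'
python3 -m handwheel '{"slide":[[0,0,4],[0,0,4],[0,0,3],[0,0,0]],"turn":[[0,0,0],[0,0,0],[0,0,0],[0,0,0]]}'
```

```text
time: 9.98
position: [0.5513, -0.0522, 0.073]
ee_rot: [-2.449, -1.968, 0.0]
ft_force: [1.7, -0.7, -3.0]
gripper_width: 0.0296
gripper_force: 59.8
time: 10.48
position: [0.5513, -0.0522, 0.062]
ee_rot: [2.449, 1.968, -0.0]
ft_force: [1.8, -1.0, -3.7]
gripper_width: 0.0287
gripper_force: 59.8
```

```bash
python3 -m handwheel '{"slide":[[0,0,1],[0,0,1],[0,0,0]],"turn":[[0,0,0],[0,0,0],[0,0,0]]}'
python3 -m handwheel '{"slide":[[0,0,0],[0,0,0],[0,0,0],[0,0,0],[0,0,0],[0,0,0]],"turn":[[0,0,0],[0,0,0],[0,0,0],[0,0,0],[0,0,0],[0,0,0]]}' 1
python3 -m handwheel '{"slide":[[0,0,-40],[0,0,-50],[0,0,-50],[-30,0,0],[-30,0,0],[0,0,0],[0,0,0]],"turn":[[0,0,0],[0,0,0],[0,0,0],[0,0,0],[0,0,0],[0,0,0],[0,0,0]]}'
python3 - <<'E'
from h import *
w=capture('wrist');save(w,'w5');t=capture('top');save(t,'t5')
o=np.vstack([cv2.resize(w['pixels'],(400,300))]) 
A=cv2.resize(t['pixels'][155:250,110:270],None,fx=3.9,fy=3.15)
cv2.imwrite('pics/w5c.png',cv2.cvtColor(np.hstack([w['pixels'][:300,110:410],cv2.resize(t['pixels'][165:240,160:270],(440,300),interpolation=cv2.INTER_CUBIC)]),cv2.COLOR_RGB2BGR))
g=get_obs();print(g['position'],g['gripper_width']);print(proj(w,(.5528,-.0514,.09)),proj(t,(.5528,-.0514,.09)))
E
```

```text
time: 10.85
position: [0.5514, -0.0522, 0.0612]
ee_rot: [2.449, 1.968, 0.0]
ft_force: [-5.0, 0.5, 8.7]
gripper_width: 0.029
gripper_force: 61.2
time: 11.6
position: [0.5513, -0.0521, 0.0603]
ee_rot: [-2.449, -1.968, 0.0]
ft_force: [0.2, 0.8, -0.2]
gripper_width: 0.086
gripper_force: 0.0
time: 12.48
position: [0.5384, -0.1105, 0.2003]
ee_rot: [-2.449, -1.967, -0.0]
ft_force: [-0.2, 0.4, 0.3]
gripper_width: 0.0856
gripper_force: 0.0
[ 0.53853577 -0.11017553  0.20021403] 0.08559996064027717
[258.05028955 125.83559344] [233.69867326 201.24800382]
```

View pics/w5c.png

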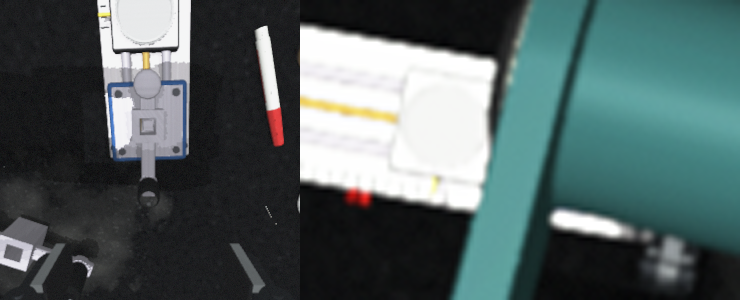

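The crank sits on the shaft with its grip at (148,185) in the left crop. In the top view the pointer is at about (194,211) and the tab at (174,214). Next I'll work out the travel.

```bash
cat > tab.py <<'E'
from h import *
sy=np.array([np.cos(1.389),np.sin(1.389)])
S=np.array([.5528,-.0514])
def meas(c,pb,rb):
    hsv=cv2.cvtColor(c['pixels'],cv2.COLOR_RGB2HSV)
    out=[]
    for box,ms,z in((pb,[((20,70,90),(35,255,255))],.036),(rb,[((0,120,70),(8,255,255)),((172,120,70),(180,255,255))],.034)):
        a=sum(cv2.inRange(hsv,*m) for m in ms);s=a[box[1]:box[3],box[0]:box[2]]
        ys,xs=np.nonzero(s);u,v=xs.mean()+box[0],ys.mean()+box[1]
        P=ray(c,u,v,z);d=P[:2]-S;out.append((len(xs),round(u,1),round(v,1),'y_stage %.4f x_stage %.4f'%(d@sy,d[0]*sy[1]-d[1]*sy[0])))
    return out
E
python3 - <<'E'
from tab import *
t=capture('top');print(meas(t,(190,208,198,216),(168,206,182,222)))
E
python3 - <<'E'
from tab import *
im=cv2.cvtColor(cv2.imread('pics/w3.png'),cv2.COLOR_BGR2HSV)
for box,ms in(((193,35,212,60),[((20,70,90),(35,255,255))]),((165,0,190,25),[((0,120,70),(8,255,255)),((172,120,70),(180,255,255))])):
    a=sum(cv2.inRange(im,*m) for m in ms)[box[1]:box[3],box[0]:box[2]];ys,xs=np.nonzero(a);print(len(xs),xs.mean()+box[0],ys.mean()+box[1],xs.min()+box[0],xs.max()+box[0],ys.min()+box[1],ys.max()+box[1])
w=capture('wrist');M,p,f=cam(w);print(proj(w,(.5399,-.1100,.124)), w['cx'])
tool_delta((.5399,-.1100,.092),-.217)
E
```

```text
[(2, np.float64(193.0), np.float64(210.5), 'y_stage 0.1042 x_stage -0.0401'), (23, np.float64(174.2), np.float64(214.0), 'y_stage 0.1513 x_stage -0.0580')]
33 200.96969696969697 48.96969696969697 196 206 46 51
146 177.23287671232876 10.0 169 184 2 19
[258.11905667 199.55146612] 257.17247286966904
d tool mm [  0.5   1.3 108.3] turn z 0.001 tilt fix [-0.     -0.0001 -0.    ] pos [ 0.5386 -0.1102  0.2003] ty -0.216
```

```bash
python3 -m handwheel '{"slide":[[0.5,1.3,50],[0,0,45],[0,0,14],[0,0,0]],"turn":[[0,0,0],[0,0,0],[0,0,0],[0,0,0]]}'
python3 -m handwheel '{"slide":[[0,0,0],[0,0,0],[0,0,0],[0,0,0],[0,0,0],[0,0,0],[0,0,0]],"turn":[[0,0,0],[0,0,0],[0,0,0],[0,0,0],[0,0,0],[0,0,0],[0,0,0]]}' 0.1
python3 - <<'E'
from h import *
o=get_obs();T=R.from_rotvec(o['ee_rot']).as_matrix();print(o['position'],T.T@(o['position']-[.5528,-.0514,.09])*1000,o['ft_force'])
E
```

```text
time: 13.18
position: [0.5399, -0.1103, 0.0916]
ee_rot: [-2.448, -1.968, 0.001]
ft_force: [0.5, -0.6, 0.3]
gripper_width: 0.0854
gripper_force: 0.0
time: 14.05
position: [0.54, -0.1108, 0.0916]
ee_rot: [2.449, 1.967, 0.0]
ft_force: [-1.2, -3.0, 5.0]
gripper_width: 0.0189
gripper_force: 58.6
[ 0.53995393 -0.1107584   0.09164932] [-60.73259558   0.24266309  -1.62912027] [-1.17660568 -2.98701945  4.98088212]
```

```bash
python3 -m handwheel '{"slide":[[2,-15.5,0],[6,-14.5,0],[9.5,-12.4,0],[12.4,-9.5,0],[14.5,-6,0],[15.5,-2,0]],"turn":[[0,0,0],[0,0,0],[0,0,0],[0,0,0],[0,0,0],[0,0,0]]}'
python3 - <<'E'
from tab import *
o=get_obs();T=R.from_rotvec(o['ee_rot']).as_matrix();print(T.T@(o['position']-[.5528,-.0514,.09])*1000,o['ft_force'],o['torque'])
E
```

```text
time: 14.8
position: [0.4934, -0.0386, 0.0917]
ee_rot: [-2.449, -1.968, 0.001]
ft_force: [-0.3, -2.6, 6.3]
gripper_width: 0.0193
gripper_force: 59.2
[ -0.34093416 -60.80117346  -1.65720867] [-0.2614255  -2.64162532  6.31427553] [-0.47697347 -0.3290396   0.01822405]
```

Forces stay low, so I'll carry on winding.

```bash
python3 -m handwheel '{"slide":[[15.5,2,0],[14.5,6,0],[12.4,9.5,0],[9.5,12.4,0],[6,14.5,0],[2,15.5,0]],"turn":[[0,0,0],[0,0,0],[0,0,0],[0,0,0],[0,0,0],[0,0,0]]}'
python3 -m handwheel '{"slide":[[-2,15.5,0],[-6,14.5,0],[-9.5,12.4,0],[-12.4,9.5,0],[-14.5,6,0],[-15.5,2,0]],"turn":[[0,0,0],[0,0,0],[0,0,0],[0,0,0],[0,0,0],[0,0,0]]}'
python3 - <<'E'
from tab import *
o=get_obs();T=R.from_rotvec(o['ee_rot']).as_matrix();print(T.T@(o['position']-[.5528,-.0514,.09])*1000,o['ft_force'],o['torque'])
w=capture('wrist');save(w,'w6');t=capture('top');save(t,'t6')
for y in (.10,.12,.135,.1513):
    P=S+sy*y+np.array([sy[1],-sy[0]])*-.05; print(y,proj(w,(*P,.036)),proj(t,(*P,.036)))
E
```

```text
time: 15.55
position: [0.5656, 0.0073, 0.0916]
ee_rot: [-2.448, -1.968, -0.001]
ft_force: [-2.0, -2.2, 4.8]
gripper_width: 0.0194
gripper_force: 59.0
time: 16.3
position: [0.6111, -0.0648, 0.0916]
ee_rot: [-2.448, -1.968, -0.001]
ft_force: [-3.1, 3.1, 5.6]
gripper_width: 0.0191
gripper_force: 59.2
[-0.5170064  59.82683789 -1.56265222] [-3.14491272  3.07202788  5.64651423] [5.60532550e-01 7.64161093e-01 4.71989199e-04]
0.1 [91.9996469  77.11995019] [193.83406095 214.51081003]
0.12 [84.80803517 44.47719842] [186.36284554 213.14288037]
0.135 [79.05427616 18.36086537] [180.76213018 212.11742678]
0.1513 [ 72.41663201 -11.76742555] [174.67863778 211.00357993]
```

```bash
python3 -m handwheel '{"slide":[[-15.5,-2,0],[-14.5,-6,0],[-12.4,-9.5,0],[-9.5,-12.4,0],[-6,-14.5,0],[-2,-15.5,0],[0,0,0]],"turn":[[0,0,0],[0,0,0],[0,0,0],[0,0,0],[0,0,0],[0,0,0],[0,0,0]]}'
python3 - <<'E'
from tab import *
w=capture('wrist');save(w,'w7');t=capture('top');save(t,'t7');s=capture('scene')
h,ww=260,390
p=proj(s,(*(S+sy*.15+np.array([sy[1],-sy[0]])*-.05),.036)).astype(int);print(p)
A=cv2.resize(s['pixels'][p[1]-25:p[1]+25,p[0]-33:p[0]+33],(396,300),interpolation=cv2.INTER_CUBIC)
B=cv2.resize(t['pixels'][190:226,156:208],(404,300),interpolation=cv2.INTER_CUBIC)
cv2.imwrite('pics/c7.png',cv2.cvtColor(np.vstack([np.hstack([A,B])]),cv2.COLOR_RGB2BGR))
try: print(meas(t,(172,205,186,213),(168,210,182,222)))
except Exception as e: print(e)
for y in (.13,.14,.1513):
    P=S+sy*y+np.array([sy[1],-sy[0]])*-.05; print(y,proj(w,(*P,.036)),proj(t,(*P,.036)))
E
```

```text
time: 17.27
position: [0.5386, -0.1105, 0.0915]
ee_rot: [2.449, 1.967, -0.0]
ft_force: [-0.8, -0.5, 4.2]
gripper_width: 0.0193
gripper_force: 59.1
[208 160]
[(1, np.float64(178.0), np.float64(207.0), 'y_stage 0.1448 x_stage -0.0381'), (23, np.float64(174.2), np.float64(214.0), 'y_stage 0.1513 x_stage -0.0580')]
0.13 [163.39712824 -92.80070883] [182.62877862 212.45919765]
0.14 [ 160.70623998 -115.7442502 ] [178.89573834 211.77570289]
0.1513 [ 157.52008455 -142.91062864] [174.67863778 211.00357993]
```

View pics/c7.png

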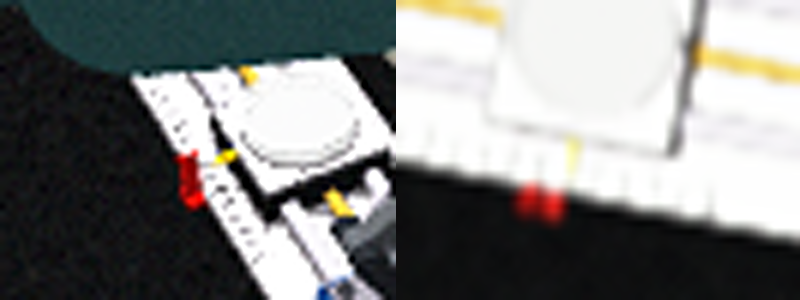

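The left crop shows the pointer (yellow, (227,157)) a little short of the tab (red, (190,180)). The top-view blob smears the tab's top and foot together, so I'll let go and look from straight above with the wrist camera.

```bash
python3 -m handwheel '{"slide":[[0,0,0],[0,0,0],[0,0,0],[0,0,0],[0,0,-30],[0,0,-40]],"turn":[[0,0,0],[0,0,0],[0,0,0],[0,0,0],[0,0,0],[0,0,0]]}' 1
python3 -m handwheel '{"slide":[[42,-19.5,0],[42,-19.5,0],[42,-19.5,0],[0,0,35],[0,0,0],[0,0,0]],"turn":[[0,0,0],[0,0,0],[0,0,0],[0,0,0],[0,0,0],[0,0,0]]}'
python3 - <<'E'
from tab import *
w=capture('wrist');save(w,'w8')
print(get_obs()['position'],w['xyz'],proj(w,(.5265,.107,.034)))
p=proj(w,(.5265,.107,.034)).astype(int);y=max(p[1]-60,0);x=max(p[0]-80,0);print(x,y)
cv2.imwrite('pics/c8.png',cv2.cvtColor(cv2.resize(w['pixels'][y:y+120,x:x+160],(800,600),interpolation=cv2.INTER_CUBIC),cv2.COLOR_RGB2BGR))
E
```

```text
time: 18.18
position: [0.5393, -0.1104, 0.1612]
ee_rot: [-2.448, -1.967, 0.002]
ft_force: [1.1, -0.5, 0.2]
gripper_width: 0.0859
gripper_force: 0.0
time: 18.92
position: [0.5101, 0.0247, 0.1273]
ee_rot: [2.449, 1.967, 0.001]
ft_force: [0.5, -0.3, -0.5]
gripper_width: 0.0855
gripper_force: 0.0
[0.51033433 0.024649   0.12759329] [0.52898072 0.10679057 0.26945571] [254.42202868  99.69560274]
174 39
```

View pics/c8.png

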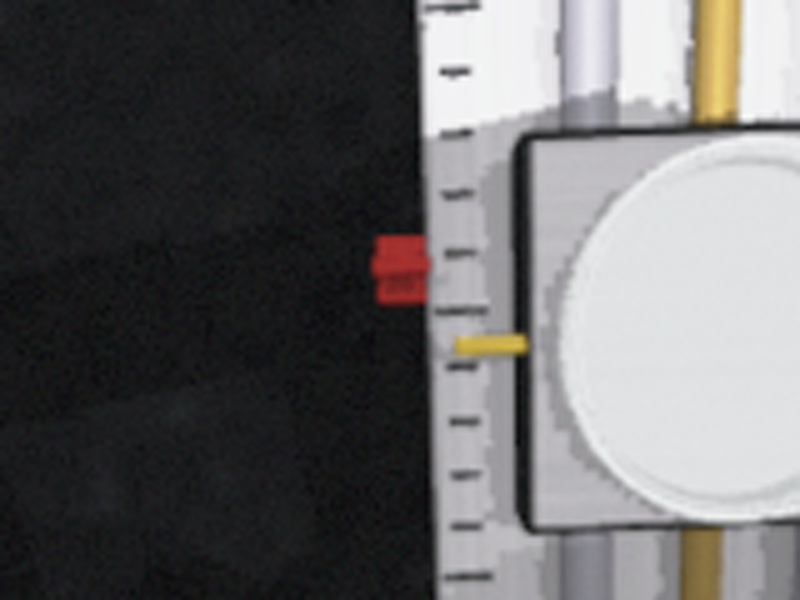

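The view shows the red tab's upper edge at about rows 250–278 (x 372–430) over its wider foot, rows 235–303. The pointer tip is at about (457,345), still short of the tab.

Run:
```python
from tab import *
w=capture('wrist');im=w['pixels']
for r in range(84,102): print(r,im[r,246:261:2,0].tolist(), (im[r,246:262,0]>im[r,246:262,1].astype(int)+40).nonzero()[0][[0,-1]].tolist() if (im[r,246:262,0]>im[r,246:262,1].astype(int)+40).any() else '')
f=lambda X,Y,z: ray(w,(X+.5)/5-.5+174,(Y+.5)/5-.5+39,z)
st=lambda P:((P[:2]-S)@sy,(P[0]-S[0])*sy[1]-(P[1]-S[1])*sy[0])
for n,a in(('tabtop a',(401,250,.034)),('tabtop b',(401,264,.034)),('c',(401,278,.034)),('foot1',(401,235,.0)),('foot2',(401,303,.0)),('ptr',(457,345,.036)),('car far',(530,130,.038)),('car near',(530,530,.038))): print(n,np.round(st(f(*a)),4))
a,b=f(421,0,.01),f(437,600,.01);print('edge ang',np.arctan2(*(a-b)[1::-1]))
```

```text
84 [20, 17, 22, 21, 23, 19, 73, 171] 
85 [18, 19, 17, 27, 31, 37, 67, 170] 
86 [19, 46, 134, 138, 134, 138, 135, 169] [3, 12]
87 [26, 83, 161, 163, 162, 164, 152, 168] [2, 12]
88 [19, 90, 166, 163, 165, 164, 152, 159] [2, 12]
89 [19, 72, 167, 162, 164, 148, 141, 165] [2, 12]
90 [21, 97, 156, 165, 167, 158, 153, 167] [2, 13]
91 [22, 123, 162, 164, 166, 163, 160, 158] [1, 13]
92 [20, 128, 162, 162, 159, 162, 160, 150] [1, 13]
93 [27, 107, 142, 134, 129, 127, 117, 163] [2, 12]
94 [19, 64, 118, 107, 107, 125, 117, 156] [3, 12]
95 [12, 42, 127, 112, 115, 129, 132, 149] [3, 12]
96 [18, 41, 134, 129, 115, 126, 134, 161] [3, 12]
97 [24, 42, 136, 140, 137, 137, 143, 165] [3, 12]
98 [21, 39, 152, 154, 151, 151, 142, 165] [3, 12]
99 [24, 28, 103, 104, 98, 98, 89, 165] [3, 12]
100 [21, 24, 31, 38, 36, 33, 30, 135] 
101 [14, 23, 22, 25, 20, 20, 29, 114] 
tabtop a [ 0.1597 -0.0544]
tabtop b [ 0.1576 -0.0545]
c [ 0.1554 -0.0546]
foot1 [ 0.1636 -0.0546]
foot2 [ 0.1514 -0.0551]
ptr [ 0.1444 -0.0455]
car far [ 0.1767 -0.0331]
car near [ 0.1131 -0.0337]
edge ang 1.3834932013060748
```

```bash
python3 -m handwheel '{"slide":[[0,0,-35],[-42,19,0],[-42,19,0],[-41,19,0],[0,0,0]],"turn":[[0,0,0],[0,0,0],[0,0,0],[0,0,0],[0,0,0]]}'
python3 - <<'E'
from h import *
tool_delta((.5392,-.1106,.0916),-.217)
w=capture('wrist');g=w['pixels'].max(2);p=proj(w,(.5392,-.1106,.124));print(p)
M,q,f=cam(w);x,y=p.astype(int)
m=(g[y-35:y+35,x-30:x+30]<45)
for r in range(0,70,5): 
    n=np.nonzero(m[r])[0]+x-30; print(y-35+r,len(n),n.min() if len(n) else 0,n.max() if len(n) else 0,end=' | ')
E
```

```text
time: 19.65
position: [0.5389, -0.112, 0.162]
ee_rot: [2.452, 1.963, 0.0]
ft_force: [-0.3, 0.4, 0.4]
gripper_width: 0.0855
gripper_force: 0.0
d tool mm [ 1.5 -0.1 70.4] turn z -0.004 tilt fix [0.0007 0.0003 0.    ] pos [ 0.5389 -0.112   0.162 ] ty -0.221
[256.35761649 216.59327133]
181 43 226 285 | 186 43 226 285 | 191 55 226 285 | 196 60 226 285 | 201 58 226 285 | 206 43 226 285 | 211 32 226 285 | 216 32 226 285 | 221 28 226 285 | 226 39 229 285 | 231 44 239 285 | 236 47 239 285 | 241 50 226 285 | 246 53 226 285 |
```

```bash
python3 -m handwheel '{"slide":[[1.5,0,40],[0,0,30.4],[0,0,0]],"turn":[[0,0,0],[0,0,0],[0,0,0]]}'
python3 -m handwheel '{"slide":[[0,0,0],[0,0,0],[0,0,0],[0,0,0],[0,0,0],[0,0,0],[0,0,0]],"turn":[[0,0,0],[0,0,0],[0,0,0],[0,0,0],[0,0,0],[0,0,0],[0,0,0]]}' 0.1
python3 -m handwheel '{"slide":[[2,-15.5,0],[6,-14.5,0],[9.5,-12.4,0],[12.4,-9.5,0],[14.5,-6,0],[15.5,-2,0],[15.5,2,0],[12.2,4.7,0]],"turn":[[0,0,0],[0,0,0],[0,0,0],[0,0,0],[0,0,0],[0,0,0],[0,0,0],[0,0,0]]}'
python3 -m handwheel '{"slide":[[0,0,0],[0,0,0]],"turn":[[0,0,0],[0,0,0]]}'
python3 - <<'E'
from tab import *
o=get_obs();T=R.from_rotvec(o['ee_rot']).as_matrix();d=T.T@(o['position']-[.5528,-.0514,.09])*1000;print(d,np.degrees(np.arctan2(-d[1],-d[0])),o['ft_force'])
w=capture('wrist')
for y in (.1444,.1576): print(proj(w,(*(S+sy*y+np.array([sy[1],-sy[0]])*-.05),.036)))
E
```

```text
time: 20.08
position: [0.5379, -0.1068, 0.0895]
ee_rot: [-2.446, -1.967, 0.003]
ft_force: [0.7, -0.1, 0.4]
gripper_width: 0.0855
gripper_force: 0.0
time: 20.95
position: [0.5391, -0.108, 0.0914]
ee_rot: [2.448, 1.967, 0.0]
ft_force: [-1.0, -2.4, 6.4]
gripper_width: 0.0191
gripper_force: 58.6
time: 21.95
position: [0.5062, -0.01, 0.0912]
ee_rot: [2.448, 1.968, 0.0]
ft_force: [6.1, -8.5, 2.5]
gripper_width: 0.019
gripper_force: 59.4
time: 22.2
position: [0.5063, -0.0102, 0.0912]
ee_rot: [2.448, 1.968, 0.001]
ft_force: [3.4, -1.2, 5.2]
gripper_width: 0.0191
gripper_force: 59.8
[ 30.29136058 -54.28265939  -1.24838081] 119.16283452059459 [ 3.39674918 -1.22490777  5.20964757]
[255.28877782  54.82061458]
[254.53129501  32.35933269]
```

```bash
cat > fin.py <<'E'
from tab import *
w=capture('wrist');save(w,'fin%d'%int(get_obs()['time']*100))
im=w['pixels'].astype(int);hsv=cv2.cvtColor(w['pixels'],cv2.COLOR_RGB2HSV)
c=proj(w,(*(S+sy*.1576+np.array([sy[1],-sy[0]])*-.0545),.034)).astype(int)
y0=max(c[1]-25,0);x0=c[0]-25
st=lambda P:np.round(((P[:2]-S)@sy,(P[0]-S[0])*sy[1]-(P[1]-S[1])*sy[0]),4)
sub=hsv[y0:c[1]+25,x0:c[0]+45]
yl=cv2.inRange(sub,(18,110,70),(35,255,255));rd=cv2.inRange(sub,(0,120,50),(8,255,255))|cv2.inRange(sub,(172,120,50),(180,255,255))
n,l,s_,ce=cv2.connectedComponentsWithStats(yl)
for i in range(1,n):
    if s_[i,4]>6:
        u,v=ce[i]+[x0,y0];print('yellow',s_[i],st(ray(w,u,v,.036)))
ys,xs=np.nonzero(rd)
for r in np.unique(ys):
    q=xs[ys==r];print(r+y0,q.min()+x0,q.max()+x0,im[r+y0,q+x0,0].mean().round(),st(ray(w,q.mean()+x0,r+y0,.034)))
E
python3 fin.py
```

```text
yellow [ 39  21  19   7 101] [ 0.1572 -0.0396]
31 247 253 80.0 [ 0.1589 -0.053 ]
32 240 254 206.0 [ 0.1584 -0.055 ]
33 240 254 229.0 [ 0.1578 -0.055 ]
34 240 254 232.0 [ 0.1572 -0.055 ]
35 240 254 229.0 [ 0.1566 -0.0551]
36 240 254 181.0 [ 0.156  -0.0551]
37 240 254 112.0 [ 0.1554 -0.0551]
38 241 254 95.0 [ 0.1549 -0.0548]
39 241 254 95.0 [ 0.1543 -0.0548]
40 241 254 96.0 [ 0.1537 -0.0549]
41 242 254 97.0 [ 0.1531 -0.0546]
42 242 254 96.0 [ 0.1525 -0.0546]
43 242 254 95.0 [ 0.1519 -0.0546]
44 242 254 118.0 [ 0.1513 -0.0546]
45 242 254 188.0 [ 0.1507 -0.0547]
46 242 254 204.0 [ 0.1501 -0.0547]
47 242 254 208.0 [ 0.1495 -0.0547]
48 242 254 214.0 [ 0.1489 -0.0548]
49 242 254 219.0 [ 0.1483 -0.0548]
50 243 254 224.0 [ 0.1477 -0.0545]
51 243 254 157.0 [ 0.1471 -0.0545]
52 243 253 77.0 [ 0.1465 -0.0549]
```

Run:
```python
from tab import *
w=capture('wrist');im=w['pixels'].astype(int)
for r in range(25,42): print(r,[im[r,c].tolist() for c in (260,264,270)],((ray(w,264,r,.036)[:2]-S)@sy).round(4))
```

```text
25 [[244, 243, 244], [244, 244, 245], [238, 238, 240]] 0.1615
26 [[244, 243, 244], [244, 244, 245], [239, 238, 240]] 0.1609
27 [[244, 243, 244], [244, 244, 245], [239, 238, 240]] 0.1604
28 [[244, 243, 244], [244, 244, 245], [239, 238, 240]] 0.1598
29 [[242, 241, 240], [243, 240, 219], [242, 236, 188]] 0.1592
30 [[243, 241, 234], [244, 243, 143], [244, 242, 124]] 0.1586
31 [[242, 240, 233], [244, 245, 122], [244, 244, 120]] 0.1581
32 [[241, 238, 231], [244, 245, 123], [244, 245, 122]] 0.1575
33 [[242, 239, 233], [244, 245, 126], [244, 245, 123]] 0.1569
34 [[239, 237, 233], [223, 216, 92], [195, 190, 81]] 0.1564
35 [[238, 236, 235], [172, 153, 90], [134, 122, 87]] 0.1558
36 [[202, 200, 202], [112, 106, 87], [155, 153, 150]] 0.1552
37 [[111, 113, 116], [56, 58, 59], [164, 162, 167]] 0.1546
38 [[98, 99, 101], [124, 123, 127], [162, 161, 166]] 0.154
39 [[166, 165, 169], [236, 237, 238], [164, 162, 166]] 0.1535
40 [[238, 237, 239], [241, 241, 242], [229, 228, 232]] 0.1529
41 [[239, 238, 240], [238, 238, 239], [240, 239, 241]] 0.1523
```

```bash
python3 -m handwheel '{"slide":[[0,0,0],[0,0,0],[0,0,0],[0,0,0],[0,0,-30],[0,0,-40],[35,0,0],[0,0,0]],"turn":[[0,0,0],[0,0,0],[0,0,0],[0,0,0],[0,0,0],[0,0,0],[0,0,0],[0,0,0]]}' 1
python3 fin.py | head -12;python3 - <<'E'
from tab import *
w=capture('wrist');im=w['pixels'].astype(int);p=proj(w,(*(S+sy*.1576+np.array([sy[1],-sy[0]])*-.043),.036)).astype(int);print(p,get_obs()['position'])
for r in range(p[1]-6,p[1]+6): print(r,[im[r,c].tolist() for c in (p[0],p[0]+3)],((ray(w,p[0]+1,r,.036)[:2]-S)@sy).round(4))
E
```

```text
time: 23.35
position: [0.5135, 0.0247, 0.1612]
ee_rot: [2.447, 1.97, 0.001]
ft_force: [-0.5, 0.2, -0.7]
gripper_width: 0.0854
gripper_force: 0.0
yellow [34 23 13  4 39] [ 0.1573 -0.0399]
88 247 255 116.0 [ 0.1622 -0.0545]
89 247 255 150.0 [ 0.1613 -0.0546]
90 247 255 155.0 [ 0.1604 -0.0546]
91 247 255 149.0 [ 0.1595 -0.0546]
92 246 255 152.0 [ 0.1586 -0.0552]
93 246 255 156.0 [ 0.1577 -0.0552]
94 246 255 148.0 [ 0.1568 -0.0552]
95 246 255 111.0 [ 0.1559 -0.0553]
96 247 255 110.0 [ 0.155  -0.0548]
97 247 255 118.0 [ 0.1541 -0.0549]
98 247 255 133.0 [ 0.1532 -0.0549]
[263  91] [0.51308759 0.02341667 0.16058167]
85 [[183, 180, 185], [180, 179, 183]] 0.1634
86 [[185, 182, 188], [181, 180, 185]] 0.1625
87 [[182, 181, 185], [181, 180, 184]] 0.1617
88 [[183, 181, 187], [180, 179, 184]] 0.1608
89 [[161, 160, 162], [181, 179, 184]] 0.1599
90 [[123, 116, 98], [188, 173, 129]] 0.159
91 [[182, 159, 70], [198, 174, 80]] 0.1581
92 [[200, 174, 74], [199, 173, 73]] 0.1573
93 [[177, 154, 69], [182, 160, 79]] 0.1564
94 [[159, 152, 138], [151, 145, 128]] 0.1555
95 [[143, 141, 144], [138, 137, 141]] 0.1546
96 [[141, 140, 142], [169, 169, 172]] 0.1537
```

```bash
python3 -c "
from cell import *
print(sign_off())"
```

```text
the job is handed in; nothing more can be done
None
```

The crank is seated on the shaft, released and wound clockwise about 1⅓ turns, and the job is handed in at about 23 s. The last wrist picture put the pointer within about 0.5 mm of the red tab. I did not take a final picture to check the crank on the shaft or the pot, timer and pen.

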